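# Pack the free rail of a hinged stencil frame with the strip that fits

## Robot

A 6-joint arm with a two-finger parallel gripper is mounted at the origin on the work surface. World frame = base frame: x ahead of the robot, y to its left, z up, the work surface at z = 0. Lengths are in m, angles in rad, forces in N, time in s.
With the tool pointing down it reaches from about 0.275 to 0.75 m from the base axis. Payload 10.2 kg.
Tool frame: the origin (TCP) lies between the finger pads; the fingertips stand env.tcp_to_tips ahead of it and the grasp point (between the pads) lies 3 mm ahead of it (env.tcp_to_tips is the distance from the TCP to the fingertips, in m); z points along the fingers, y is the direction in which the jaws open and shut (so a half turn about z gives the same grasp; the last joint's range is limited). The gripper opens to 85 mm and grips with 20 to 120 N. Pads are 22 mm wide; open, the fingers measure 114 mm over their backs; the gripper's body (76 mm by 85 mm) begins 54 mm behind the grasp point. The pads swing forward as they close: fully open they stand 13 mm farther back than shut.
Start: joints at [1.113, 0.313, 1.498, -0, 1.331, -0.223], TCP at [0.122, 0.511, 0.253] pointing down, gripper open.
Joint ranges: [-2.94, 2.94], [-0.97, 2.17], [0.19, 2.56], [-1.23, 4.37], [0.02, 3.11], [-2.88, 2.88]. Speed limits (rad/s): [2.39, 2.39, 3.01, 3.14, 3.14, 3.14].

## Interface

Orientations are given as [roll, pitch, yaw] about the fixed x, y, z axes, in that order (R = Rz(yaw) Ry(pitch) Rx(roll)).
In Python, from bench import status, imaging, sign_off, env gives the robot as it stands.
- The arm moves only by the tool arm_command, never from a script. Its argument "targets" is a list of rows, each an object with "rotation": the turn, a rotation vector about the world's x, y, z in rad, a list of three; "dp": the shift along the world's x, y, z in cm, a list of three; "jaw": the opening in per cent of the stroke, from 0 (shut) to 100 (fully open). In form: [{"rotation": [ax, ay, az], "dp": [x, y, z], "jaw": jaw}, ...]. A call has 1 to 20 rows; each row is the pose to reach, as a shift and turn from the pose commanded when the call began; what a row does not reach only later rows make up. A row lasts 1/10 s, in which the tool goes at most 50 mm and 8.59 degrees, less where a joint would pass 70% of its speed; a pose out of reach is approached as far as the arm can. A call with a gripper value outside its range is refused whole. The fingers move at their own pace and stop on an object; the grip force is fixed at half the most. Time passes only in rows, so rows that repeat a pose let the fingers close. It gives the time, the measured TCP pose, the force and the opening at its end, in the units of the state.
- status.sense(): the state, without advancing time (a new reading comes with each control period).
- imaging.camera(name): name is "scene" or "side" or "wrist"; returns a dict with "image" (400x640x3 uint8, blue, green, red), "depth" (400x640 float32, m along the optical axis (not along the pixel's ray), 0 where there is no reading), "fx", "fy", "cx", "cy" (pixels), "extrinsics" (4x4, takes a point from world to camera coordinates). Camera axes: x right, y up, looking along -z (the intrinsics and any distortion apply to the point x, -y, -z); pixel columns grow to the right and rows downward; lengths in m; the calibration is good to about 2 mm. A picture is of the moment at which its call begins.
- sign_off(): hands the job in, once; it reports no verdict.
The state is a dict: "t": time; "q": joint angles; "joint_vel": joint speeds; "joint_torque": joint torques, N m; "tcp_pos": TCP position; "tcp_rot": TCP orientation; "contact_force": force on the tool from outside, world axes, zero at the start; "wrist_torque": the same for the moment, N m; "gripper_width": opening from 0.0 (shut) to 1.0 (fully open).
Only numpy, scipy, OpenCV 4.12 (cv2) and the standard library are available. Lean on these libraries where they do the work, as an engineer would, in place of code of your own. Each camera call takes 0.05 s, during which the arm holds its last target. There are 200 camera calls.

## Task

Find which of the three wooden packing strips fits snugly in the gap between the printing bed and the free rail of the hinged stencil frame, trying them by sliding them in flat on the bed. Leave the right one lying under the middle of the rail, square to it and with its end right across under the rail, so that it just takes the frame's weight; lay any strips that do not fit flat and clear of the frame. Do not force a strip that is too thick, do not lift the frame by hand, and leave the bowl, jar and squeegee where they are.

Things in the scene. Friction and masses are not known exactly. Their poses are not given: they have to be found in the camera images.
- clamps: two steel hinge clamps bolted to the table, carrying the wooden stencil frame (380 mm along x, 360 along y, rails 40 mm wide, 28 mm high, top 62 mm above the table; clamps to 80 mm). Origin: at table level, straight below point rail_edge. x runs along the frame's free rail, y is level and points from the free edge in under the frame to the hinges, z up.
- rail_edge (a point): middle of the free rail's outer lower edge; axes as the clamps. Rail underside: level, 34 mm above the table, y = 0 to 40 mm. Below the frame lies the flat white printing bed (460 mm along x; y = -130 to +310 mm, not listed): its level top is anywhere from 21.5 to 28 mm above the table, new each time, so the gap (6 to 12.5 mm) must be found by trying.
- frame (a joint): the frame's hinge (rad), 385 mm behind the free rail's outer edge, 48 mm above the table: 0 with the frame level on its stop screws, as at the start; grows as the free rail rises (too noisy to show a fit). The frame is loose to lift: the rail bears with about 3 to 5 N on a strip that raises it off its stops, and not at all on one thinner than the gap.
- thin_strip_mid (a point): centre of the thin packing strip: plain wood, 110 mm long (y), 30 wide (x), 8 thick (z), 20 g, flat on the table. All strips: both ends bevelled on the upper side, losing 2.6 mm of thickness over the last 12 mm, so one up to 2.5 mm thicker than the gap slides in and raises the rail a little (push 3 to 9 N); a thicker one butts against the rail.
- medium_strip_mid (a point): centre of the medium packing strip: 130 mm long (y), 30 mm wide (x), 10.5 mm thick (z), about 30 g, lying flat on the table
- thick_strip_mid (a point): centre of the thick packing strip: 150 mm long (y), 30 mm wide (x), 13 mm thick (z), about 40 g, lying flat on the table
- thin_strip: the thin strip again; origin at the centre of its underside, axes as above
- medium_strip: the medium strip again; origin at the centre of its underside
- thick_strip: the thick strip again; origin at the centre of its underside
- paste_bowl: white bowl, 110 mm across, 50 mm high; origin under its centre; a bystander
- dye_jar: amber jar, 60 mm across, 85 mm high; origin under its centre; a bystander
- squeegee: wooden squeegee, 150 mm long (y), 24 mm wide (x), 49 mm high, lying rubber up; origin under its centre; a bystander
There are look-alikes about, which are no part of the job. Leave any blue or red look-alike of the thin_strip alone.

How it is judged:
By the outcome, as a careful person would: the job done as asked, in the order asked, and still so for the second after the job is handed in, with the robot touching nothing.
It also fails if it takes over 64 s, if anything falls off the work surface, if the arm or the gripper's body presses on something with over 40 N, if the wrist force passes 120 N, or if a joint passes its speed limit or range.

## Working session

There is one attempt and no reset: what is moved stays moved. The work goes in short steps, Python scripts to look and compute and a tool call to move; the robot and the scene stay as the last step left them, time stands still between calls to the robot, and variables do not carry over. Pictures are saved under pics/ and viewed, about 8 in all and at most 12, crops included, and the job is handed in when it is done.

Besides the shell and the picture viewer there is one more tool, called after ">>>" as name(argument=value, ...) on one line, values as JSON. arm_command: Moves the arm, as the interface text tells. Its arguments: {"type":"object","properties":{"targets":{"type":"array"}},"required":["targets"]}

```bash
ls; mkdir -p pics; cat > h.py <<'E'
import numpy as np, cv2
from bench import status, imaging, sign_off, env
def shot(n,f=None):
    c=imaging.camera(n)
    if f: cv2.imwrite('pics/'+f,c['image'])
    np.savez('/tmp/'+n,**c); return c
def load(n): return dict(np.load('/tmp/'+n+'.npz'))
def ray(c,u,v):
    E=np.array(c['extrinsics']);R=E[:3,:3];t=E[:3,3]
    d=np.array([(u-c['cx'])/c['fx'],-(v-c['cy'])/c['fy'],-1.0])
    return -R.T@t, R.T@d
def onz(c,u,v,z):
    o,d=ray(c,u,v); return o+d*(z-o[2])/d[2]
def dep(c,u,v):
    o,d=ray(c,u,v); return o+d*float(c['depth'][int(v),int(u)])
def proj(c,p):
    E=np.array(c['extrinsics']);q=E[:3,:3]@np.array(p)+E[:3,3]
    return c['cx']-c['fx']*q[0]/q[2], c['cy']+c['fy']*q[1]/q[2]
E
python3 - <<'E'
from h import *
for n in('scene','side','wrist'):
    c=shot(n,n+'0.png'); print(n,c['extrinsics'],c['fx'],c['cx'],c['cy'],[k for k in c])
print(status.sense(),env.tcp_to_tips)
E
```

```text
pics
scene [[-0.58328597  0.812246    0.00582392  0.27380524]
 [-0.56337427 -0.40971175  0.71745781  0.23020818]
 [ 0.58513837  0.41520203  0.69657761 -2.12056023]
 [ 0.          0.          0.          1.        ]] 510.10419061153465 326.01447534281806 200.9251458840889 ['image', 'depth', 'fx', 'fy', 'cx', 'cy', 'extrinsics']
side [[ 0.76273242 -0.64669667  0.00476101 -0.34343597]
 [ 0.46128018  0.54917732  0.69686789 -0.28325142]
 [-0.45327679 -0.52932758  0.71718371 -1.08415734]
 [ 0.          0.          0.          1.        ]] 363.01393799391633 316.4206172876681 191.9390131905555 ['image', 'depth', 'fx', 'fy', 'cx', 'cy', 'extrinsics']
wrist [[ 0.23208598  0.97269314 -0.00203802 -0.52403841]
 [-0.9329034   0.22199796 -0.2835633   0.03706191]
 [-0.27536764  0.06771234  0.95895136 -0.37830761]
 [ 0.          0.          0.          1.        ]] 324.0454096086538 318.8203094376545 196.27524413502522 ['image', 'depth', 'fx', 'fy', 'cx', 'cy', 'extrinsics']
{'t': 0.15, 'q': array([ 1.11262227e+00,  3.13353224e-01,  1.49823123e+00,  5.03443791e-06,
        1.33100995e+00, -2.23407703e-01]), 'joint_vel': array([ 2.08812233e-04, -1.37765509e-03, -5.15198020e-04,  1.26479060e-03,
       -7.91510851e-05, -4.66957145e-04]), 'joint_torque': array([ 8.39486074e-04, -4.12368250e+01, -2.59801394e+01, -2.14337460e-04,
        3.15076264e-03, -5.28314638e-05]), 'tcp_pos': array([0.12206414, 0.51044553, 0.25286208]), 'tcp_rot': array([-3.14061688e+00, -2.26709667e-04,  2.90682499e+00]), 'contact_force': array([-0.37471929, -0.10356805,  0.15737431]), 'wrist_torque': array([-0.00892771, -0.04783765, -0.04764331]), 'gripper_width': 1.0016887638520113} 0.022
```

View pics/scene0.png

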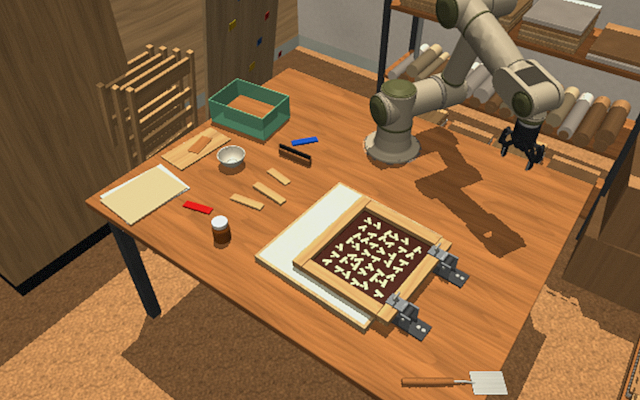

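View pics/side0.png

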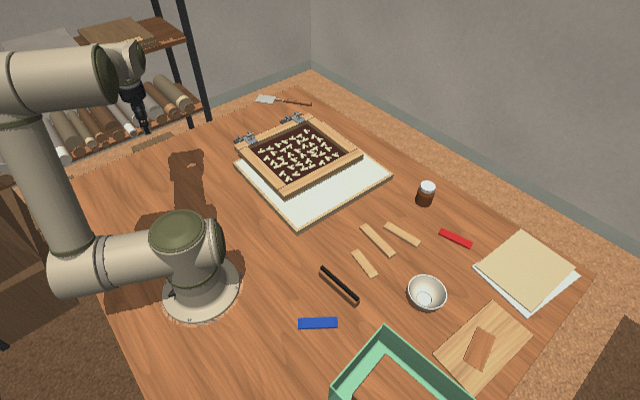

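The scene view shows three tan strips at about (278,177), (269,193) and (247,202). The blue look-alike is at (305,141), the red one at (198,208), and a brown block lies on the board at (200,145). The bowl is at (231,157), the jar at (221,228) and the squeegee at (295,153). The frame is at about (375,250) on the white bed, with its free rail toward lower left to upper right at (335,235). I'll segment the three tan strips.

```bash
python3 - <<'E'
from h import *
a=load('scene');b=load('side')
for n,c,pts in(('scene',a,[(278,177),(269,193),(247,202),(200,145)]),('side',b,[(364,263),(378,240),(402,234),(480,350)])):
    hsv=cv2.cvtColor(c['image'],cv2.COLOR_BGR2HSV)
    for p in pts: print(n,p,hsv[p[1],p[0]],hsv[p[1]+12,p[0]+14],dep(c,*p).round(4))
    print('size')
s=a['image'][130:250,180:380];s=cv2.resize(s,None,fx=4,fy=4,interpolation=cv2.INTER_CUBIC)
cv2.imwrite('pics/crop1.png',s)
for n,c,pts in(('scene',a,[(278,177),(269,193),(247,202)]),('side',b,[(364,263),(378,240),(402,234)])):
    hsv=cv2.cvtColor(c['image'],cv2.COLOR_BGR2HSV).astype(int)
    for p in pts:
        m=np.zeros((402,642),np.uint8)
        im=cv2.cvtColor(c['image'],cv2.COLOR_BGR2LAB)
        cv2.floodFill(im,m,p,0,(9,5,7),(9,5,7),4|cv2.FLOODFILL_MASK_ONLY|cv2.FLOODFILL_FIXED_RANGE|(255<<8))
        m=m[1:-1,1:-1]; cs,_=cv2.findContours(m,0,2); k=max(cs,key=cv2.contourArea)[:,0]
        P=np.array([onz(c,u,v,.0105)[:2] for u,v in k],np.float32)
        r=cv2.minAreaRect(P); print(n,p,len(k),np.round(r[0],4),np.round(r[1],4),round(r[2],1))
E
```

```text
scene (278, 177) [ 20 124 236] [ 14 176 190] [ 0.437  -0.2509  0.0073]
scene (269, 193) [ 19 125 233] [ 13 173 212] [ 0.5368 -0.2104  0.0212]
scene (247, 202) [ 20 126 235] [ 14 173 206] [ 0.6129 -0.2515  0.0113]
scene (200, 145) [ 13 168 204] [ 13 172 191] [ 0.4804 -0.6273  0.0172]
size
side (364, 263) [ 17 103 217] [ 12 136 158] [ 0.4268 -0.2577  0.0081]
side (378, 240) [ 17 103 218] [ 20  96 220] [ 0.5208 -0.2283  0.0159]
side (402, 234) [ 18 101 218] [ 18 105 180] [ 0.6031 -0.2611  0.0117]
side (480, 350) [ 13 140 191] [ 20  96 215] [ 0.4669 -0.6416  0.0101]
size
scene (278, 177) 29 [ 0.4332 -0.2503] [0.1002 0.0231] 79.5
scene (269, 193) 47 [ 0.5238 -0.2223] [0.1445 0.0259] 83.9
scene (247, 202) 44 [ 0.6071 -0.258 ] [0.0252 0.1238] 9.1
side (364, 263) 35 [ 0.4272 -0.2576] [0.1033 0.0282] 79.4
side (378, 240) 23 [ 0.5265 -0.2216] [0.1445 0.0252] 84.7
side (402, 234) 53 [ 0.6064 -0.2581] [0.025  0.1242] 8.9
```

View pics/crop1.png

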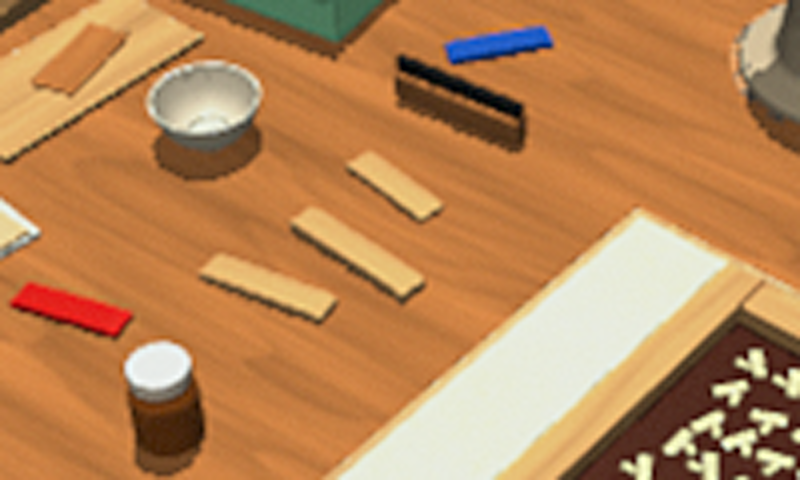

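The close crop confirms the choice: three plain tan strips of different lengths, away from the blue and red look-alikes and the brown block. By length, thin is the nearest to the robot, thick is in the middle and medium is the farthest. Next I'll measure the frame and bed.

```bash
python3 - <<'E'
from h import *
for n in('scene','side'):
    c=load(n);hsv=cv2.cvtColor(c['image'],cv2.COLOR_BGR2HSV)
    v,u=np.mgrid[:400,:640]; d=c['depth']
    E=c['extrinsics'];o=-E[:3,:3].T@E[:3,3]
    D=np.stack([(u-c['cx'])/c['fx'],-(v-c['cy'])/c['fy'],-np.ones(u.shape)],-1)@E[:3,:3]
    X=o+D*d[...,None]
    ok=(d>0)&(X[...,0]>.2)&(X[...,0]<.9)&(X[...,1]>-.25)&(X[...,1]<.6)
    white=ok&(hsv[...,1]<40)&(hsv[...,2]>190)&(X[...,2]<.045)
    wm=cv2.erode(white.astype(np.uint8),np.ones((3,3)))
    nn,lab,st,_=cv2.connectedComponentsWithStats(white.astype(np.uint8)); i=1+st[1:,4].argmax(); wm2=lab==i
    ww=cv2.erode((wm2).astype(np.uint8),np.ones((5,5)))>0
    tab=ok&(hsv[...,0]<17)&(hsv[...,1]>140)&(X[...,2]<.02)&(X[...,1]<.0)&(X[...,1]>-.2)&(X[...,0]>.35)
    print(n,'bed z',X[ww][:,2].mean(),X[ww][:,2].std(),ww.sum(),'table',X[tab][:,2].mean(),X[tab][:,2].std(),tab.sum())
    cs,_=cv2.findContours(wm2.astype(np.uint8),0,2);k=max(cs,key=cv2.contourArea)
    ap=cv2.approxPolyDP(k,3,True)[:,0]
    for p in ap: print('  bed corner',p,onz(c,*map(float,p),.025)[:2].round(4), onz(c,*map(float,p),.062)[:2].round(4))
    fr=ok&(X[...,2]>.05)&(X[...,2]<.072)&(hsv[...,2]>130)&(hsv[...,1]>70)&(hsv[...,0]>14)&(hsv[...,0]<26)
    nn,lab,st,_=cv2.connectedComponentsWithStats(fr.astype(np.uint8));i=1+st[1:,4].argmax()
    kk=np.argwhere(lab==i)[:,::-1]
    P=np.array([onz(c,float(a),float(b),.062)[:2] for a,b in kk],np.float32)
    print('  frame',cv2.minAreaRect(P),len(P))
E
```

```text
scene bed z 0.026866536719443584 0.003168791371849902 1783 table -0.24472785794822732 0.3520409291192109 7097
  bed corner [339 185] [ 0.3525 -0.0244] [ 0.3864 -0.002 ]
  bed corner [260 255] [ 0.7824 -0.0402] [ 0.804  -0.0174]
  bed corner [364 323] [0.7989 0.3722] [0.82   0.3832]
  bed corner [365 317] [0.7801 0.3637] [0.8017 0.3749]
  bed corner [292 270] [0.7695 0.0825] [0.7914 0.1017]
  bed corner [291 260] [0.7395 0.0545] [0.7623 0.0746]
  bed corner [360 196] [0.3564 0.0716] [0.3902 0.0912]
  frame ((0.5793206691741943, 0.26468273997306824), (0.3592250645160675, 0.38335293531417847), 87.37522888183594) 3183
side bed z 0.025866388136418873 0.0019247750481579567 2007 table 0.0006988270434934153 0.003342247041035133 189
  bed corner [388 174] [ 0.7755 -0.0418] [ 0.7415 -0.065 ]
  bed corner [364 155] [0.7857 0.0971] [0.7513 0.0685]
  bed corner [356 164] [0.722  0.0787] [0.6901 0.0508]
  bed corner [284 202] [0.382 0.098] [0.3633 0.0693]
  bed corner [242 159] [0.3934 0.3937] [0.3742 0.3535]
  bed corner [236 162] [0.3654 0.3934] [0.3473 0.3532]
  bed corner [296 227] [ 0.3448 -0.0188] [ 0.3275 -0.043 ]
  frame ((0.5757975578308105, 0.2631937563419342), (0.36238446831703186, 0.3817959725856781), 87.4869613647461) 1904
```

The fitted frame rectangle is 360 × 382 mm, matching the listed size. Its centre is about (0.5775, 0.264), its yaw is about -2.6°, and rail_edge is near (0.569, 0.084). Bed depth reads about 26 mm, so thin or medium is the likely fit, and I'll try medium first. I'll move over the strips and measure with the wrist camera.

>>> arm_command(targets=[{"rotation": [0,0,-0.15],"dp": [5,-8,0],"jaw": 100},{"rotation": [0,0,-0.3],"dp": [10,-16,0],"jaw": 100},{"rotation": [0,0,-1.178],"dp": [43,-73,0],"jaw": 70},{"rotation": [0,0,-1.178],"dp": [43,-73,0],"jaw": 70},{"rotation": [0,0,-1.178],"dp": [43,-73,0],"jaw": 70},{"rotation": [0,0,-1.178],"dp": [43,-73,0],"jaw": 70},{"rotation": [0,0,-1.178],"dp": [43,-73,0],"jaw": 70},{"rotation": [0,0,-1.178],"dp": [43,-73,0],"jaw": 70},{"rotation": [0,0,-1.178],"dp": [43,-73,0],"jaw": 70},{"rotation": [0,0,-1.178],"dp": [43,-73,0],"jaw": 70},{"rotation": [0,0,-1.178],"dp": [43,-73,0],"jaw": 70},{"rotation": [0,0,-1.178],"dp": [43,-73,0],"jaw": 70},{"rotation": [0,0,-1.178],"dp": [43,-73,0],"jaw": 70},{"rotation": [0,0,-1.178],"dp": [43,-73,0],"jaw": 70},{"rotation": [0,0,-1.178],"dp": [43,-73,0],"jaw": 70},{"rotation": [0,0,-1.178],"dp": [43,-73,0],"jaw": 70},{"rotation": [0,0,-1.178],"dp": [43,-73,0],"jaw": 70},{"rotation": [0,0,-1.178],"dp": [43,-73,0],"jaw": 70},{"rotation": [0,0,-1.178],"dp": [43,-73,0],"jaw": 70},{"rotation": [0,0,-1.178],"dp": [43,-73,0],"jaw": 70}])

```text
t: 2.15
tcp_pos: [0.5518, -0.2184, 0.2534]
tcp_rot: [-3.141, -0.0, 1.73]
contact_force: [-0.2, -0.4, 0.3]
gripper_width: 0.7
```

```bash
cat >> h.py <<'E'
def strips(c,zs,lo=(17,70,150),hi=(26,150,255)):
    """tan blobs -> pixel centre, world rect at z"""
    m=cv2.inRange(cv2.cvtColor(c['image'],cv2.COLOR_BGR2HSV),lo,hi)
    m=cv2.morphologyEx(m,cv2.MORPH_OPEN,np.ones((3,3)))
    for k in cv2.findContours(m,0,2)[0]:
        if cv2.contourArea(k)<300: continue
        for z in zs:
            P=np.array([onz(c,float(u)+.0,float(v)+.0,z)[:2] for u,v in k[:,0]],np.float32)
            r=cv2.minAreaRect(P); print(k[:,0].mean(0).round(),z,np.round(r[0],4),np.round(r[1],4),round(r[2],1))
E
python3 - <<'E'
from h import *
s=status.sense();print(s['t'],s['tcp_pos'],s['tcp_rot'],s['gripper_width'],s['contact_force'])
c=shot('wrist','w1.png');print(-c['extrinsics'][:3,:3].T@c['extrinsics'][:3,3])
strips(c,[.008,.0105,.013])
E
```

```text
2.15 [ 0.55184881 -0.21843887  0.25339122] [-3.14138604e+00 -4.06483516e-04  1.72956357e+00] 0.6997506729433116 [-0.16024384 -0.3616894   0.2552025 ]
[ 0.54056509 -0.14743006  0.37282163]
[464. 389.] 0.008 [ 0.8135 -0.5128] [0.029  0.0777] 86.6
[464. 389.] 0.0105 [ 0.8117 -0.5103] [0.0288 0.0772] 86.6
[464. 389.] 0.013 [ 0.8098 -0.5078] [0.0286 0.0766] 86.6
[361. 200.] 0.008 [ 0.6067 -0.2584] [0.0306 0.1281] 9.0
[361. 200.] 0.0105 [ 0.6063 -0.2577] [0.0304 0.1272] 9.0
[361. 200.] 0.013 [ 0.6058 -0.2569] [0.0302 0.1264] 9.0
[210. 177.] 0.008 [ 0.4292 -0.2553] [0.109  0.0301] 80.0
[210. 177.] 0.0105 [ 0.43   -0.2545] [0.1083 0.0299] 80.0
[210. 177.] 0.013 [ 0.4308 -0.2538] [0.1075 0.0296] 80.0
[296. 162.] 0.008 [ 0.5247 -0.2227] [0.1507 0.0307] 84.6
[296. 162.] 0.0105 [ 0.5248 -0.2222] [0.1496 0.0305] 84.6
[296. 162.] 0.013 [ 0.5249 -0.2217] [0.1486 0.0303] 84.6
[532.  22.] 0.008 [ 0.7205 -0.0429] [0.1795 0.042 ] 9.1
[532.  22.] 0.0105 [ 0.7193 -0.0436] [0.1783 0.0417] 9.1
[532.  22.] 0.013 [ 0.7181 -0.0443] [0.1771 0.0414] 9.1
```

View pics/w1.png

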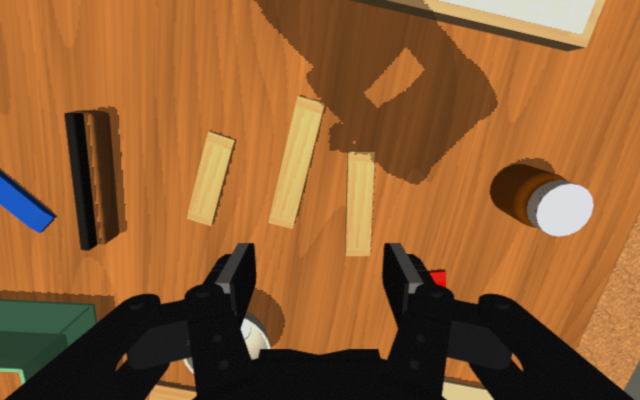

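The wrist view shows thin at (210,177), thick at (296,162) and medium at (361,200). The measured sizes of 109 × 30, 149 × 30 and 127 × 30 mm match the list. I'll check clearance to the bowl and then go down on medium.

```bash
python3 - <<'E'
from h import *
c=load('side');print('bowl',onz(c,427,290,.045),'jar',onz(c,427,187,.085),'sq',onz(c,339,285,.03), 'red',onz(c,455,239,.008))
c=load('scene');print('bowl',onz(c,231,153,.05),'jar',onz(c,219,221,.085))
E
```

```text
bowl [ 0.47931491 -0.45081865  0.045     ] jar [ 0.77462085 -0.21145099  0.085     ] sq [ 0.30544491 -0.272252    0.03      ] red [ 0.72421815 -0.38645876  0.008     ]
bowl [ 0.47149068 -0.45746222  0.05      ] jar [ 0.78659237 -0.20876337  0.085     ]
```

>>> arm_command(targets=[{"rotation": [0,0,0],"dp": [3,-4,-5],"jaw": 60},{"rotation": [0,0,0],"dp": [6.1,-7.85,-10],"jaw": 55},{"rotation": [0,0,0],"dp": [6.1,-7.85,-13],"jaw": 50},{"rotation": [0,0,0],"dp": [6.1,-7.85,-15],"jaw": 50},{"rotation": [0,0,0],"dp": [6.1,-7.85,-15],"jaw": 50}])

```text
t: 2.7
tcp_pos: [0.6115, -0.2963, 0.0984]
tcp_rot: [-3.135, -0.006, 1.729]
contact_force: [-0.9, 0.1, -0.4]
gripper_width: 0.498
```

>>> arm_command(targets=[{"rotation": [0,0,0],"dp": [0,0,-4],"jaw": 46},{"rotation": [0,0,0],"dp": [0,0,-6.5],"jaw": 46},{"rotation": [0,0,0],"dp": [0,0,-7.4],"jaw": 46},{"rotation": [0,0,0],"dp": [0,0,-7.7],"jaw": 46},{"rotation": [0,0,0],"dp": [0,0,-7.7],"jaw": 46},{"rotation": [0,0,0],"dp": [0,0,-7.7],"jaw": 46}])

```text
t: 3.3
tcp_pos: [0.6139, -0.2982, 0.0285]
tcp_rot: [3.139, 0.002, 1.729]
contact_force: [-0.1, -0.2, 1.1]
gripper_width: 0.46
```

```bash
python3 - <<'E'
from h import *
s=status.sense();print(s['t'],s['tcp_pos'],s['tcp_rot'],s['gripper_width'],s['contact_force'])
c=shot('wrist','w2.png')
E
```

```text
3.3 [ 0.61393587 -0.29823692  0.02850912] [3.13937467e+00 2.19745487e-03 1.72904779e+00] 0.4602853187167298 [-0.10130282 -0.22948118  1.13808484]
```

View pics/w2.png

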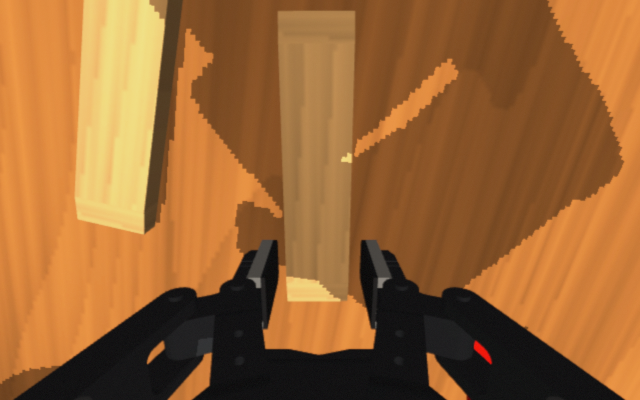

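The fingers straddle the medium strip at its rear end, centred, with the pads at about (262,270) and (375,270). I'll lower a little and close.

>>> arm_command(targets=[{"rotation": [0,0,0],"dp": [0,0,-0.2],"jaw": 46},{"rotation": [0,0,0],"dp": [0,0,-0.2],"jaw": 46},{"rotation": [0,0,0],"dp": [0,0,-0.2],"jaw": 30},{"rotation": [0,0,0],"dp": [0,0,-0.2],"jaw": 20},{"rotation": [0,0,0],"dp": [0,0,-0.2],"jaw": 20},{"rotation": [0,0,0],"dp": [0,0,-0.2],"jaw": 20}])

```text
t: 3.95
tcp_pos: [0.6134, -0.298, 0.0247]
tcp_rot: [3.141, 0.001, 1.729]
contact_force: [0.1, 0.5, 4.8]
gripper_width: 0.329
```

>>> arm_command(targets=[{"rotation": [0,0,0],"dp": [0,0,2],"jaw": 20},{"rotation": [0,0,0],"dp": [0,0,6],"jaw": 20},{"rotation": [0,0,-0.1],"dp": [-0.8,4,10],"jaw": 20},{"rotation": [0,0,-0.203],"dp": [-1.8,9,13],"jaw": 20},{"rotation": [0,0,-0.203],"dp": [-2.8,14,13.5],"jaw": 20},{"rotation": [0,0,-0.203],"dp": [-3.8,19,13.5],"jaw": 20},{"rotation": [0,0,-0.203],"dp": [-4.6,23.5,13.5],"jaw": 20},{"rotation": [0,0,-0.203],"dp": [-4.9,26.3,13.5],"jaw": 20},{"rotation": [0,0,-0.203],"dp": [-4.9,26.8,13.5],"jaw": 20},{"rotation": [0,0,-0.203],"dp": [-4.9,26.8,13.5],"jaw": 20},{"rotation": [0,0,-0.203],"dp": [-4.9,26.8,13.5],"jaw": 20}])

```text
t: 5.05
tcp_pos: [0.5644, -0.031, 0.1591]
tcp_rot: [-3.141, 0.0, 1.525]
contact_force: [-0.8, -0.7, -0.9]
gripper_width: 0.328
```

```bash
python3 - <<'E'
from h import *
s=status.sense();print(s['t'],s['tcp_pos'],s['tcp_rot'],s['gripper_width'],s['contact_force'])
c=shot('wrist','w3.png');print(-c['extrinsics'][:3,:3].T@c['extrinsics'][:3,3])
E
```

```text
5.05 [ 0.56435582 -0.03095395  0.15908202] [-3.14146047e+00  2.72248613e-04  1.52500100e+00] 0.328315609634402 [-0.75934581 -0.65691922 -0.85151103]
[0.56776498 0.04095551 0.27845101]
```

View pics/w3.png

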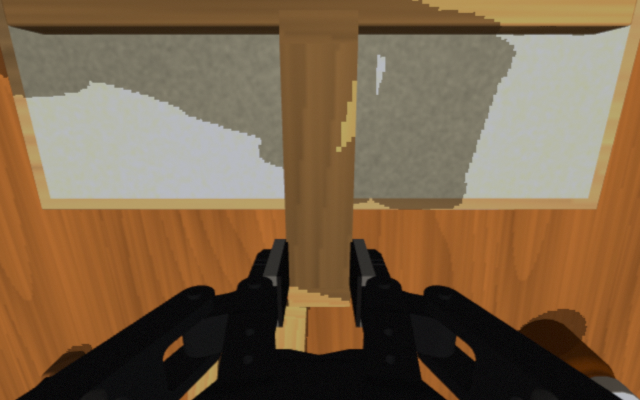

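The strip is held straight and points square at the rail. The rail's outer edge runs along row 25-34, and the bed's front top corners are at about (48,198) and (592,198).

```bash
python3 - <<'E'
from h import *
c=load('wrist')
g=cv2.cvtColor(c['image'],cv2.COLOR_BGR2HSV).astype(int)
for u in (60,120,200,420,500,580): print(u,[int(x) for x in g[18:42,u,2]],)
L=onz(c,48,198,.026);R=onz(c,592,198,.026);M=(L+R)/2;d=R-L
print('bed front',L,R,np.hypot(*d[:2]),M,np.degrees(np.arctan2(d[1],d[0])))
for u in (60,120,200,420,500,580): print('edge z.034 row34',onz(c,u,34,.034)[:2],'top row25',onz(c,u,25.5,.062)[:2])
for p in ((8,25),(632,25)): print(onz(c,*p,.062))
print('strip tip',onz(c,282,11,.15),onz(c,358,11,.15))
E
```

```text
60 [117, 117, 119, 120, 118, 111, 102, 89, 69, 52, 51, 48, 47, 48, 50, 54, 80, 122, 123, 123, 120, 117, 116, 114]
120 [117, 116, 119, 119, 120, 111, 102, 90, 69, 51, 48, 49, 50, 49, 50, 60, 88, 117, 122, 121, 121, 122, 122, 123]
200 [119, 121, 121, 122, 121, 114, 103, 89, 67, 52, 50, 51, 52, 52, 55, 59, 87, 118, 124, 124, 127, 127, 126, 126]
420 [123, 126, 129, 128, 125, 116, 103, 87, 63, 52, 53, 51, 50, 51, 52, 60, 91, 124, 128, 127, 126, 127, 129, 131]
500 [183, 183, 182, 178, 166, 161, 151, 123, 72, 57, 62, 63, 60, 59, 55, 66, 121, 177, 169, 133, 128, 128, 126, 126]
580 [182, 182, 182, 183, 183, 178, 167, 138, 91, 64, 60, 60, 56, 58, 60, 68, 95, 142, 179, 183, 184, 184, 183, 184]
bed front [ 0.3439645  -0.02550247  0.026     ] [ 0.78634185 -0.0454881   0.026     ] 0.44282857271927273 [ 0.56515318 -0.03549528  0.026     ] -2.5867381388077693
edge z.034 row34 [0.3925107  0.09225914] top row25 [0.41385243 0.09098123]
edge z.034 row34 [0.43358379 0.09039854] top row25 [0.4499757  0.08934466]
edge z.034 row34 [0.48834247 0.08791799] top row25 [0.49813531 0.08716277]
edge z.034 row34 [0.63889676 0.08109792] top row25 [0.63054621 0.08116387]
edge z.034 row34 [0.69363211 0.07861842] top row25 [0.67868544 0.07898291]
edge z.034 row34 [0.74836124 0.0761392 ] top row25 [0.72681923 0.0768022 ]
[0.38262957 0.09266772 0.062     ]
[0.7580409  0.07565951 0.062     ]
strip tip [0.5560934  0.07166124 0.15      ] [0.58292962 0.07044517 0.15      ]
```

>>> arm_command(targets=[{"rotation": [0,0,0],"dp": [0.05,0,-4],"jaw": 20},{"rotation": [0,0,0],"dp": [0.05,0,-7.5],"jaw": 20},{"rotation": [0,0,0],"dp": [0.05,0,-9.6],"jaw": 20},{"rotation": [0,0,0],"dp": [0.05,0,-10.3],"jaw": 20},{"rotation": [0,0,0],"dp": [0.05,0,-10.3],"jaw": 20},{"rotation": [0,0,0],"dp": [0.05,0,-10.3],"jaw": 20},{"rotation": [0,0,0],"dp": [0.05,0,-10.3],"jaw": 20}])

```text
t: 5.8
tcp_pos: [0.5654, -0.0303, 0.0576]
tcp_rot: [3.139, 0.001, 1.526]
contact_force: [-0.3, 0.2, -0.1]
gripper_width: 0.328
```

>>> arm_command(targets=[{"rotation": [0,0,0],"dp": [0,0,-0.1],"jaw": 20},{"rotation": [0,0,0],"dp": [0,0,-0.2],"jaw": 20},{"rotation": [0,0,0],"dp": [0,0,-0.2],"jaw": 20}])

```text
t: 6.1
tcp_pos: [0.5647, -0.0299, 0.0544]
tcp_rot: [3.141, 0.0, 1.526]
contact_force: [0.4, 0.2, -0.3]
gripper_width: 0.329
```

>>> arm_command(targets=[{"rotation": [0,0,0],"dp": [0,0,-0.1],"jaw": 20},{"rotation": [0,0,0],"dp": [0,0,-0.1],"jaw": 20}])

```text
t: 6.3
tcp_pos: [0.5646, -0.0299, 0.0532]
tcp_rot: [-3.141, -0.0, 1.526]
contact_force: [-0.1, 0.3, -0.3]
gripper_width: 0.327
```

>>> arm_command(targets=[{"rotation": [0,0,0],"dp": [0,0,-0.1],"jaw": 20},{"rotation": [0,0,0],"dp": [0,0,-0.1],"jaw": 20}])

```text
t: 6.5
tcp_pos: [0.5646, -0.0299, 0.0522]
tcp_rot: [-3.141, -0.0, 1.526]
contact_force: [0.7, -0.0, -0.9]
gripper_width: 0.328
```

>>> arm_command(targets=[{"rotation": [0,0,0],"dp": [0,0,-0.1],"jaw": 20},{"rotation": [0,0,0],"dp": [0,0,-0.1],"jaw": 20}])

```text
t: 6.7
tcp_pos: [0.5646, -0.0299, 0.0512]
tcp_rot: [-3.141, -0.0, 1.526]
contact_force: [-0.1, 0.4, 0.6]
gripper_width: 0.327
```

>>> arm_command(targets=[{"rotation": [0,0,0],"dp": [0,0,-0.1],"jaw": 20},{"rotation": [0,0,0],"dp": [0,0,-0.1],"jaw": 20}])

```text
t: 6.9
tcp_pos: [0.5646, -0.0299, 0.0502]
tcp_rot: [-3.142, -0.0, 1.526]
contact_force: [-0.0, 0.4, 0.0]
gripper_width: 0.33
```

>>> arm_command(targets=[{"rotation": [0,0,0],"dp": [0,0,-0.1],"jaw": 20},{"rotation": [0,0,0],"dp": [0,0,-0.1],"jaw": 20}])

```text
t: 7.1
tcp_pos: [0.5647, -0.0299, 0.0501]
tcp_rot: [3.141, 0.0, 1.526]
contact_force: [-4.0, 0.7, 8.3]
gripper_width: 0.327
```

>>> arm_command(targets=[{"rotation": [0,0,0],"dp": [0,0,-0.1],"jaw": 20},{"rotation": [0,0,0],"dp": [0,0,-0.1],"jaw": 20}])

```text
t: 7.3
tcp_pos: [0.5648, -0.0299, 0.0501]
tcp_rot: [3.141, 0.0, 1.526]
contact_force: [-8.9, 0.8, 16.8]
gripper_width: 0.325
```

Contact came at TCP 0.0501, which puts the bed near 25.4 mm and the gap near 8.6 mm, so medium is plausible. I'll release so the strip lies flat, regrip slightly higher, and slide it in.

>>> arm_command(targets=[{"rotation": [0,0,0],"dp": [0,0,0.15],"jaw": 20},{"rotation": [0,0,0],"dp": [0,0,0.2],"jaw": 40},{"rotation": [0,0,0],"dp": [0,0,0.35],"jaw": 42},{"rotation": [0,0,0],"dp": [0,0,0.35],"jaw": 42},{"rotation": [0,0,0],"dp": [0,0,0.35],"jaw": 30},{"rotation": [0,0,0],"dp": [0,0,0.35],"jaw": 20},{"rotation": [0,0,0],"dp": [0,0,0.35],"jaw": 20},{"rotation": [0,0,0],"dp": [0,0,0.35],"jaw": 20}])

```text
t: 8.1
tcp_pos: [0.5648, -0.0299, 0.0521]
tcp_rot: [3.141, 0.0, 1.526]
contact_force: [-0.7, 0.6, 5.9]
gripper_width: 0.323
```

>>> arm_command(targets=[{"rotation": [0,0,0],"dp": [0.02,0.4,0],"jaw": 20},{"rotation": [0,0,0],"dp": [0.04,0.8,0],"jaw": 20},{"rotation": [0,0,0],"dp": [0.04,0.8,0],"jaw": 20}])

```text
t: 8.4
tcp_pos: [0.5654, -0.0215, 0.0521]
tcp_rot: [3.141, 0.0, 1.526]
contact_force: [0.3, -0.6, 5.5]
gripper_width: 0.325
```

>>> arm_command(targets=[{"rotation": [0,0,0],"dp": [0.01,0.2,0],"jaw": 20},{"rotation": [0,0,0],"dp": [0.02,0.4,0],"jaw": 20}])

```text
t: 8.6
tcp_pos: [0.5656, -0.018, 0.0521]
tcp_rot: [3.141, 0.001, 1.526]
contact_force: [-1.2, -3.4, 5.2]
gripper_width: 0.326
```

>>> arm_command(targets=[{"rotation": [0,0,0],"dp": [0.01,0.2,0],"jaw": 20},{"rotation": [0,0,0],"dp": [0.02,0.4,0],"jaw": 20}])

```text
t: 8.8
tcp_pos: [0.5658, -0.0149, 0.0521]
tcp_rot: [3.141, 0.002, 1.526]
contact_force: [-0.4, -11.0, 4.3]
gripper_width: 0.323
```

>>> arm_command(targets=[{"rotation": [0,0,0],"dp": [0.01,0.2,0],"jaw": 20},{"rotation": [0,0,0],"dp": [0.02,0.4,0],"jaw": 20}])

```text
t: 9.0
tcp_pos: [0.5661, -0.0111, 0.0521]
tcp_rot: [3.14, 0.002, 1.526]
contact_force: [-0.4, -11.1, 4.9]
gripper_width: 0.325
```

>>> arm_command(targets=[{"rotation": [0,0,0],"dp": [0.01,0.2,0],"jaw": 20},{"rotation": [0,0,0],"dp": [0.02,0.4,0],"jaw": 20}])

```text
t: 9.2
tcp_pos: [0.5663, -0.007, 0.0521]
tcp_rot: [3.14, 0.002, 1.526]
contact_force: [-0.4, -8.8, 3.8]
gripper_width: 0.323
```

>>> arm_command(targets=[{"rotation": [0,0,0],"dp": [0.02,0.4,0],"jaw": 20},{"rotation": [0,0,0],"dp": [0.04,0.8,0],"jaw": 20},{"rotation": [0,0,0],"dp": [0.04,0.8,0],"jaw": 20}])

```text
t: 9.5
tcp_pos: [0.5667, 0.0017, 0.0521]
tcp_rot: [3.14, 0.001, 1.526]
contact_force: [-0.1, -6.2, 5.0]
gripper_width: 0.323
```

```bash
python3 - <<'E'
from h import *
s=status.sense();print(s['t'],s['tcp_pos'],s['contact_force'])
c=shot('wrist','w4.png');shot('scene','s4.png');b=shot('side','d4.png')
i=b['image'][90:240,220:420];i=cv2.resize(i,None,fx=3,fy=3,interpolation=cv2.INTER_CUBIC)
cv2.imwrite('pics/c4.png',np.hstack([cv2.resize(c['image'],(0,0),fx=.5,fy=.5)[:200,:200],cv2.resize(i,(600,200))]) if 0 else c['image'])
print(dep(c,318,30))
E
```

```text
9.5 [0.56668064 0.00167151 0.05209687] [-0.09996693 -6.17197599  5.03289945]
[0.57058722 0.09391395 0.06305391]
```

View pics/w4.png

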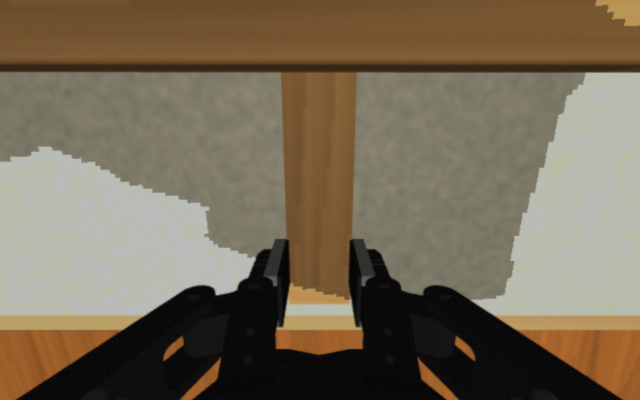

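The strip has gone under the rail without slipping in the jaws. The push peaked at about 11 N on the bevel, including drag from my downward preload, and has since dropped to 6 N. That means it slides in and lifts the rail, so medium is snug. I'll push on until its full thickness is right across under the rail.

>>> arm_command(targets=[{"rotation": [0,0,0],"dp": [0.02,0.6,0],"jaw": 20},{"rotation": [0,0,0],"dp": [0.05,1.2,0],"jaw": 20},{"rotation": [0,0,0],"dp": [0.08,1.8,0],"jaw": 20},{"rotation": [0,0,0],"dp": [0.08,1.8,0],"jaw": 20}])

```text
t: 10.05
tcp_pos: [0.5674, 0.02, 0.0521]
tcp_rot: [3.14, 0.001, 1.526]
contact_force: [0.1, -4.7, 5.3]
gripper_width: 0.329
```

>>> arm_command(targets=[{"rotation": [0,0,0],"dp": [0.03,0.5,0],"jaw": 20},{"rotation": [0,0,0],"dp": [0.05,1.0,0],"jaw": 20},{"rotation": [0,0,0],"dp": [0.05,1.0,0],"jaw": 20}])

```text
t: 10.35
tcp_pos: [0.5679, 0.0298, 0.0521]
tcp_rot: [3.141, 0.001, 1.526]
contact_force: [0.3, -5.8, 5.2]
gripper_width: 0.32
```

>>> arm_command(targets=[{"rotation": [0,0,0],"dp": [0,0,0],"jaw": 35},{"rotation": [0,0,0],"dp": [0,0,0],"jaw": 45},{"rotation": [0,0,0],"dp": [0,0,0],"jaw": 48},{"rotation": [0,0,0],"dp": [0,0,0],"jaw": 48},{"rotation": [0,0,0],"dp": [0,0,2],"jaw": 48},{"rotation": [0,0,0],"dp": [0,0,5],"jaw": 48},{"rotation": [0,0,0],"dp": [0,0,9],"jaw": 48},{"rotation": [0,0,0],"dp": [0,-4,12],"jaw": 48},{"rotation": [0,0,0],"dp": [0,-7,14],"jaw": 48},{"rotation": [0,0,0],"dp": [0,-7,14],"jaw": 48},{"rotation": [0,0,0],"dp": [0,-7,14],"jaw": 48}])

```text
t: 11.45
tcp_pos: [0.5674, -0.0399, 0.1915]
tcp_rot: [-3.141, -0.0, 1.525]
contact_force: [0.1, 1.0, -0.4]
gripper_width: 0.478
```

```bash
python3 - <<'E'
from h import *
s=status.sense();print(s['t'],s['tcp_pos'],s['contact_force'])
c=shot('wrist','w5.png')
m=cv2.inRange(cv2.cvtColor(c['image'],cv2.COLOR_BGR2HSV),(10,60,60),(26,255,255))
for r in range(40,260,10):
    x=np.flatnonzero(m[r,200:440])+200
    if 10<len(x)<100: print(r,x.min(),x.max(),onz(c,x.min(),r,.036)[:2].round(4),onz(c,x.max()+1,r,.036)[:2].round(4))
E
```

```text
11.45 [ 0.56735307 -0.03991265  0.19151245] [ 0.07144328  0.9831139  -0.36752781]
40 296 335 [0.5551 0.0774] [0.586 0.076]
50 296 335 [0.5546 0.0703] [0.5858 0.0689]
60 296 335 [0.5541 0.0631] [0.5856 0.0616]
70 296 334 [0.5536 0.0557] [0.5845 0.0543]
80 297 334 [0.554  0.0482] [0.5843 0.0469]
90 297 334 [0.5535 0.0406] [0.5841 0.0392]
100 297 334 [0.553  0.0329] [0.5838 0.0315]
110 297 334 [0.5525 0.0251] [0.5836 0.0237]
120 297 334 [0.5519 0.0171] [0.5833 0.0157]
130 298 334 [0.5522 0.0089] [0.5831 0.0075]
```

View pics/w5.png

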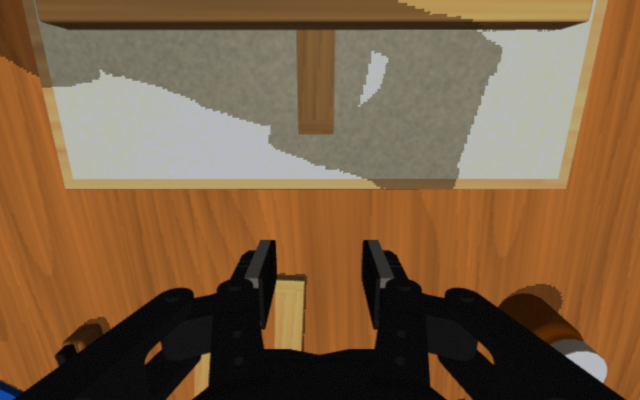

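The strip lies flat and square, mid-rail at x ≈ 0.5705 against 0.570. Its outer end is at y ≈ 0.006, which puts the inner end about 52 mm past the rail's outer edge, beyond the 40 mm rail. The other two strips haven't been touched, so I'm handing in.

```bash
python3 -c "
from h import *
print(sign_off(), status.sense()['t'])"
```

```text
the job is handed in; nothing more can be done
the job is handed in; nothing more can be done
```

The medium (10.5 mm) strip is the one that fits, and I left it under the middle of the rail, with the job handed in after about 11.5 s on the robot's clock.

- **Fit:** Touching the strip down put the bed at about 25.4 mm, so the gap is about 8.6 mm. The strip slid in flat. The push rose to about 11 N on the bevel and fell to 5–6 N once the rail was resting on it. That 11 N is slightly above the stated 3–9 N; I think the extra was drag, because I was also pressing down with about 5 N. The strip never butted or slipped in the jaws.
- **Final position:** The last wrist picture puts it within about 1 mm of mid-rail and square to the rail to within about 1°. Its inner end is about 52 mm in from the rail's outer edge, by the picture and the strip's known length, so full thickness runs right across under the 40 mm rail. The gripper was open and well clear.
- **Not tried or checked:** I did not try the thin and thick strips. At that gap the thin one would be loose and the thick one would butt. Both still lie flat on the table, clear of the frame, and I moved no other object. I did not measure the rail's lift directly; that it carries the frame's weight rests on the push force and the touch-down height.

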